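# Vent and open a solvent reservoir bottle

### The arm

A 6-joint arm with a two-finger parallel gripper is mounted at the origin on the work surface. World frame = base frame: x ahead of the robot, y to its left, z up, the work surface at z = 0. Lengths are in m, angles in rad, forces in N, time in s.
With the tool pointing down it reaches from about 0.325 to 1 m from the base axis. Payload 5.1 kg.
Tool frame: the origin (TCP) lies at the very end of the fingers, on their centre line; the grasp point (between the pads) lies 19 mm behind it; y points along the fingers, z is the direction in which the jaws open and shut, and the axes are right-handed (so a half turn about y gives the same grasp; the last joint's range is limited). The gripper opens to 85 mm and grips with 20 to 120 N. Pads are 22 mm wide; open, the fingers measure 114 mm over their backs; the gripper's body (76 mm by 85 mm) begins 54 mm behind the grasp point. The pads swing forward as they close: fully open they stand 13 mm farther back than shut.
Start: joints at [-1.432, 0.124, 1.65, -0, 1.367, -0.083], TCP at [0.143, -0.634, 0.231] pointing down, gripper open.
Joint ranges: [-2.61, 2.61], [-1.02, 2.33], [0.03, 2.71], [-1.35, 4.49], [0.32, 2.68], [-2.91, 2.91]. Speed limits (rad/s): [2.57, 2.57, 3.14, 3.14, 3.14, 3.14].

### API

Orientations are given as a rotation vector (axis times angle).
In Python, from plant import * gives the robot as it stands.
- The arm moves only by the tool send_rows, never from a script. Its argument "rows" is a list that holds one entry, the list of rows, each a list of 7 numbers: the finger opening in m, from 0 to 0.0854, then the shift along the tool's x, y, z in m, then the turn, a rotation vector about the tool's x, y, z in degrees. A call has 1 to 10 rows; each row shifts and turns the commanded pose from where the row before left it, along the tool's axes as they then stand; what a row does not reach is not made up. A row lasts 1/10 s, in which the tool goes at most 50 mm and 8.59 degrees, less where a joint would pass 70% of its speed; a pose out of reach is approached as far as the arm can. A call with a gripper value outside its range is refused whole. The fingers move at their own pace and stop on an object; the grip force is fixed at half the most. Time passes only in rows, so rows that do not move let the fingers close. It gives the time, the measured TCP pose, the force and the opening at its end, in the units of the state.
- sense(): the state, without advancing time (a new reading comes with each control period).
- get_image(name): name is "scene" or "top" or "wrist"; returns the picture (480x640x3 uint8, red, green, blue); there is no depth.
- get_calibration(name): a dict with "fx", "fy", "cx", "cy" (pixels), "eye" and "orientation" of the camera in the world; the wrist camera has in their place "hand_eye" (4x4, takes a point from camera to tool coordinates, whose origin is the TCP and whose axes are the tool frame's). Camera axes: x right, y down, z forward; pixel columns grow to the right and rows downward; lengths in m; the calibration is good to about 2 mm. A picture is of the moment at which its call begins: read the wrist's pose just before it. get_calibration takes no time and is no camera call.
- finish_job(): hands the job in, once; it reports no verdict.
The state is a dict: "clock": time; "joints": joint angles; "qvel": joint speeds; "effort": joint torques, N m; "tool_pos": TCP position; "ee_rot": TCP orientation; "wrist_force": force on the tool from outside, world axes, zero at the start; "moment": the same for the moment, N m; "width": opening from 0.0 (shut) to 1.0 (fully open).
Only numpy, scipy, OpenCV 4.12 (cv2) and the standard library are available. Lean on these libraries where they do the work, as an engineer would, in place of code of your own. Each camera call takes 0.05 s, during which the arm holds its last target.

### The job

Open the solvent bottle whose cap has the sprung push-button vent on top: press the vent button right down to let the pressure out and let it spring back up, and only then unscrew the cap anticlockwise, bracing the bottle by leaning down on the cap as you turn so that it neither spins round, shifts nor lifts off its mat, and stop turning when the threads let go, after about a quarter turn. Lift the cap straight off and finish while still holding it level in the gripper, right above the bottle's mouth and a couple of centimetres clear of it. Leave the other bottles, the beaker and the vial rack where they stand.

Things in the scene. Friction and masses are not known exactly. Their poses are not given: they have to be found in the camera images.
- cap: Ribbed dark-blue screw cap of the bottle to open: round skirt 54 mm across and 32 mm high (the surface to grip), on it a white disc 35 mm across, 6 mm high, and in its middle the vent button. About 60 g. Origin on its axis half-way up the skirt: skirt from 16 mm below to 16 mm above, disc top 22 mm above, top of the released button 34.5 mm above. z up; x along the bottle's x when fully tight.
- cap_edge (a point): Centre of the lower edge of the cap's skirt, 16 mm below its origin. Thread: double-start, right-hand. At the start the cap is tight, 0 to 10 degrees anticlockwise (from above) of fully tight; it comes free at 75 degrees, i.e. after 65 to 75 degrees of anticlockwise turn; past 150 it catches the next thread. The edge starts 21 mm below the bottle's rim: the cap must rise 21 mm to bring it level.
- liner (a joint): Sprung seal inside the cap that presses on the bottle's rim with about 13 N and makes the cap tight: its travel in m, about 0 at the start, to 0.0038 fully compressed, -0.0015 when free. Leaning on the cap with about 13 N takes the load off the threads; beyond that the seal gives about 1 mm per 4 N.
- vent (a joint): The vent button: travel in m, 0 when released, 0.005 when right down. It springs back by itself; right down takes about 6 N.
- vent_top (a point): Centre of the top of the vent button, a round dark-blue head 18 mm across, on the axis of the cap; it is pressed straight down.
- bottle: The bottle to open: clear glass, round, 86 mm across, straight to 106 mm up, then a shoulder to the neck; 176 mm high without cap, empty, about 0.42 kg. Stands loose on the rubber mat (10 mm above the bench) of a low white tray, rim 55 mm. It spins with the cap if that is turned without leaning on it; about 15 N downwards braces it. Origin: centre of its underside, z up.
- bottle_rim (a point): Centre of the mouth of the bottle, at the height of the rim, 176 mm above its underside (inside the cap at the start). Rim 38 mm across, thread 45 mm across.
- bottle_side (a point): A point on the side of the bottle, in the middle of its small paper label, 75 mm up and 43 mm from its axis; it shows whether the bottle turns.
- plain_bottle: Bystander in the tray: a clear bottle of the same size with a plain cap, without a vent button, 187 mm high in all. Origin: centre of its underside.
- amber_bottle: Bystander in the tray: an amber glass bottle of the same size with a plain cap, 187 mm high in all. Origin: centre of its underside.
- beaker: Bystander on the bench beside the tray: a glass beaker 70 mm across, 95 mm high. Origin: centre of its underside.
- vial_rack: Bystander on the bench at the other side: a grey rack of small vials, 75 x 120 x 48 mm. Origin: centre of its underside.

How it is judged:
By the outcome, as a careful person would: the job done as asked, in the order asked, and still so for the second after the job is handed in, while the arm keeps its last pose, push and grip.
It also fails if it takes over 48 s, if anything falls off the work surface, if the arm or the gripper's body presses on something with over 40 N, if the wrist force passes 120 N, or if a joint passes its speed limit or range.

## Working session

There is one attempt and no reset: what is moved stays moved. The work goes in short steps, Python scripts to look and compute and a tool call to move; the robot and the scene stay as the last step left them, time stands still between calls to the robot, and variables do not carry over. Pictures are saved under pics/ and viewed, and the job is handed in when it is done.

Besides the shell and the picture viewer there is one more tool, called after "Call:" as a command line: name --argument value ..., lists and objects as JSON in quotes. send_rows: Moves the arm, as the interface text tells. Its arguments: {"type":"object","properties":{"rows":{"type":"array","items":{"type":"array","items":{"type":"array","items":{"type":"number"}}}}},"required":["rows"]}

```bash
mkdir -p pics; ls
cat > h.py <<'E'
from plant import *
import numpy as np, cv2
from scipy.spatial.transform import Rotation as R
E
python3 - <<'E'
from h import *
s=sense(); print(s)
for n in ["scene","top","wrist"]:
    print(n,get_calibration(n)); 
    cv2.imwrite(f"pics/{n}0.png",get_image(n)[:,:,::-1])
E
```

```text
pics
{'clock': 0.0, 'joints': array([-1.43162130e+00,  1.24499996e-01,  1.65168269e+00, -1.05929596e-05,
        1.36748215e+00, -8.25844033e-02]), 'qvel': array([-0.00176082,  0.00094576,  0.00065076, -0.00150583, -0.00148523,
       -0.00025307]), 'effort': array([ 1.55876660e-03, -4.23611891e+01, -3.65452445e+01, -3.21453319e-05,
        6.96951363e-03, -4.85914455e-07]), 'tool_pos': array([ 0.1428589 , -0.63348126,  0.23005118]), 'ee_rot': array([-0.23434852,  2.10638558, -2.10200074]), 'wrist_force': array([0.29823768, 1.18961637, 0.78059109]), 'moment': array([-0.01016692, -0.02529387,  0.04944342]), 'width': 0.9987986863583743}
scene {'fx': 456.2490767851391, 'fy': 456.2490767851391, 'cx': 328.58880230142626, 'cy': 233.0636542527357, 'eye': array([ 1.25865458, -0.45604163,  1.07756096]), 'orientation': array([-2.14643965, -1.18834321,  0.45033362])}
top {'fx': 499.98101836112755, 'fy': 499.98101836112755, 'cx': 321.6767969523836, 'cy': 237.0638521266554, 'eye': array([ 0.34538842, -0.02670347,  1.72710141]), 'orientation': array([-2.15808265,  2.1588286 , -0.12310232])}
wrist {'fx': 423.5833497858714, 'fy': 423.5833497858714, 'cx': 316.80350941982726, 'cy': 247.2578787046583, 'hand_eye': array([[-2.78358905e-04,  9.66389864e-01,  2.57080830e-01,
        -6.60572482e-02],
       [-7.01815787e-04, -2.57080966e-01,  9.66389613e-01,
        -1.43534233e-01],
       [ 9.99999715e-01,  8.85797694e-05,  7.49788439e-04,
         1.71296814e-03],
       [ 0.00000000e+00,  0.00000000e+00,  0.00000000e+00,
         1.00000000e+00]])}
```

View pics/scene0.png

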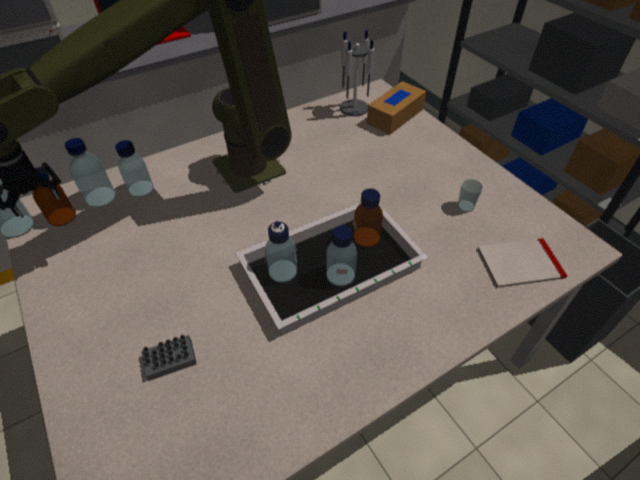

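View pics/top0.png

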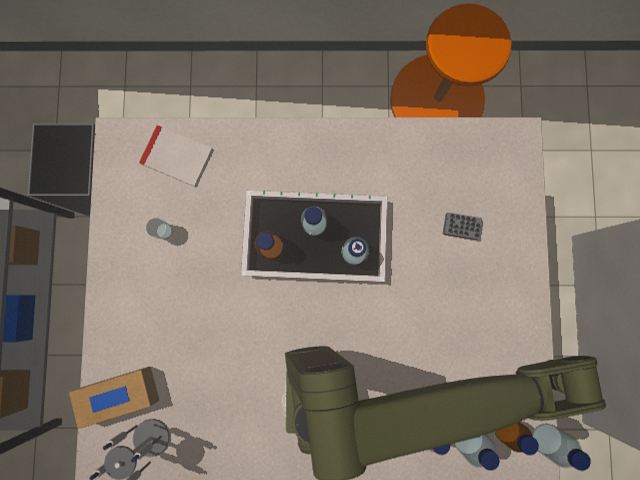

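View pics/wrist0.png

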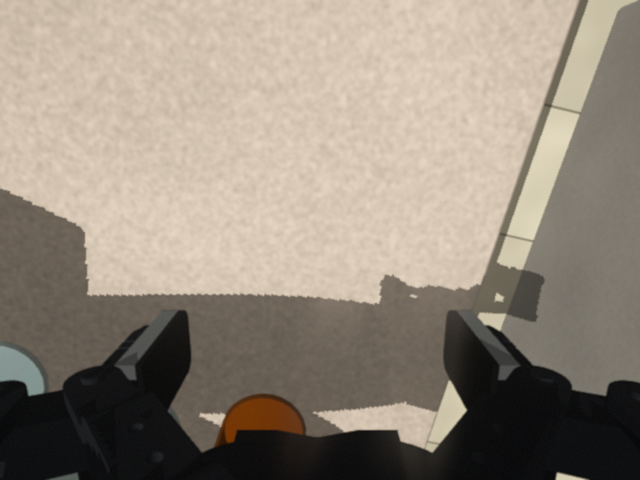

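The target with the white disc and button is at about (357,247) in the top view and (278,229) in the scene view. The plain bottle is at (313,216) in the top view and the amber one at (267,242). I'll enlarge.

Run:
```python
import cv2
a=cv2.imread("pics/top0.png")[200:290,240:400]; cv2.imwrite("pics/topc.png",cv2.resize(a,None,fx=5,fy=5,interpolation=cv2.INTER_CUBIC))
a=cv2.imread("pics/scene0.png")[180:300,230:390]; cv2.imwrite("pics/scenec.png",cv2.resize(a,None,fx=5,fy=5,interpolation=cv2.INTER_CUBIC))
```

```text
(no output)
```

View pics/topc.png

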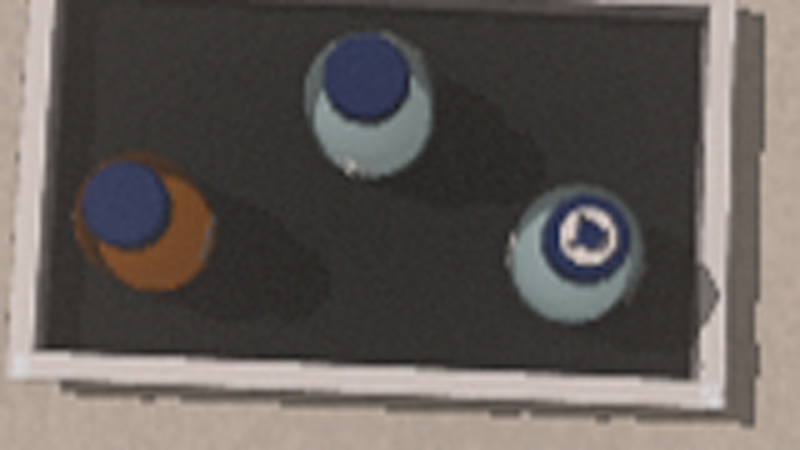

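View pics/scenec.png

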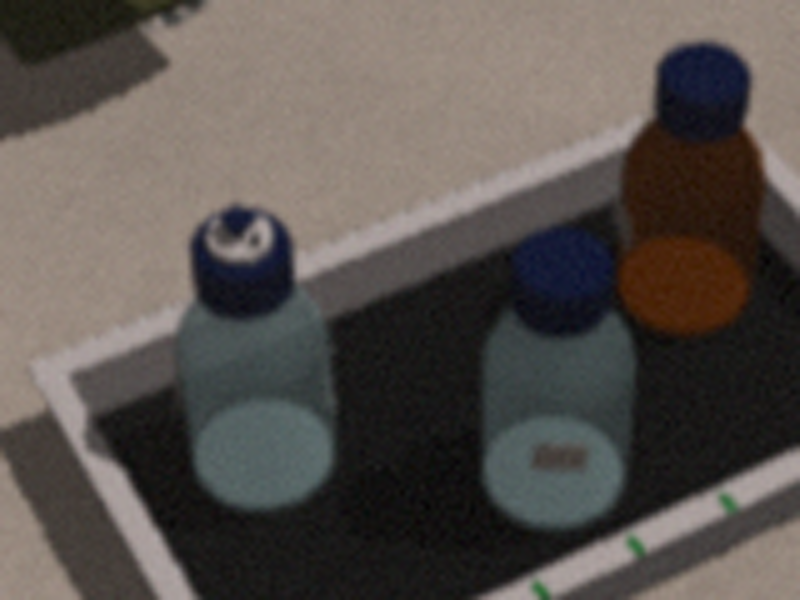

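```bash
cat >> h.py <<'E'
def ray(n,uv,s=None):
    c=get_calibration(n)
    d=np.array([(uv[0]-c['cx'])/c['fx'],(uv[1]-c['cy'])/c['fy'],1.])
    if n=='wrist':
        T=c['hand_eye']; Rt=R.from_rotvec(s['ee_rot'])
        return s['tool_pos']+Rt.apply(T[:3,3]),Rt.apply(T[:3,:3]@d)
    return c['eye'],R.from_rotvec(c['orientation']).apply(d)
def onz(n,uv,z,s=None):
    e,d=ray(n,uv,s); return e+d*(z-e[2])/d[2]
def proj(n,p,s=None):
    c=get_calibration(n)
    if n=='wrist':
        T=c['hand_eye'];Rt=R.from_rotvec(s['ee_rot']); q=Rt.inv().apply(p-s['tool_pos']); q=T[:3,:3].T@(q-T[:3,3])
    else: q=R.from_rotvec(c['orientation']).inv().apply(p-c['eye'])
    return np.array([c['fx']*q[0]/q[2]+c['cx'],c['fy']*q[1]/q[2]+c['cy']])
E
python3 - <<'E'
from h import *
print(onz('top',(357.2,247.3),.203),onz('scene',(277.6,227),.203))
print('bottle base top',onz('top',(240+573/5,200+262/5),.01+.1), onz('scene',(230+262/5,180+455/5),.012))
for uv,n in [((366,77),'plain'),((126,205),'amber')]: print(n,onz('top',(240+uv[0]/5,200+uv[1]/5),.197))
print(R.from_rotvec(sense()['ee_rot']).as_matrix())
print('bgbottles',[onz('top',u,.2) for u in [(490,460),(530,440),(580,460),(443,450)]])
E
```

```text
[ 0.49478226 -0.1289266   0.203     ] [ 0.49971263 -0.12728146  0.203     ]
bottle base top [ 0.48728057 -0.12659065  0.11      ] [ 0.49791395 -0.12652789  0.012     ]
plain [0.59471999 0.00610285 0.197     ]
amber [0.51501151 0.1538258  0.197     ]
[[-9.75493873e-01 -2.44201408e-04  2.20026461e-01]
 [-2.20026559e-01  1.66964926e-03 -9.75492453e-01]
 [-1.29150388e-04 -9.99998576e-01 -1.68246342e-03]]
bgbottles [array([-0.12842914, -0.51112342,  0.2       ]), array([-0.07225005, -0.63036264,  0.2       ]), array([-0.12810379, -0.77310811,  0.2       ]), array([-0.10062598, -0.37495776,  0.2       ])]
```

Call:
send_rows --rows '[[[0.085,0,-0.04,0,0,0,0],[0.085,0,-0.04,0,0,0,0],[0.085,-0.035,0,-0.032,0,0,0],[0.085,-0.035,0,-0.032,0,0,0],[0.085,-0.035,0,-0.032,0,0,0],[0.085,-0.035,0,-0.032,0,0,0],[0.085,-0.035,0,-0.032,0,0,0],[0.085,-0.035,0,-0.032,0,0,0],[0.085,-0.035,0,-0.032,0,0,0],[0.085,-0.035,0,-0.032,0,0,0]]]'

```text
clock: 1.15
tool_pos: [0.3604, -0.3209, 0.3111]
ee_rot: [-0.234, 2.104, -2.104]
wrist_force: [1.2, 0.2, -1.2]
width: 0.997
```

Call:
send_rows --rows '[[[0.085,-0.035,0,-0.032,0,0,0],[0.085,-0.035,0,-0.032,0,0,0],[0.085,-0.035,0,-0.032,0,0,0],[0.085,-0.035,0,-0.032,0,0,0],[0.085,-0.035,0,-0.032,0,0,0],[0.085,0,0,0,0,0,0],[0.085,0,0,0,0,0,0]]]'

```text
clock: 1.85
tool_pos: [0.4955, -0.1272, 0.3108]
ee_rot: [-0.238, 2.103, -2.103]
wrist_force: [-0.6, -0.7, 0.2]
width: 0.997
```

Run:
```python
from h import *
s=sense(); print(s['clock'],s['joints'],s['tool_pos'],s['wrist_force'],s['moment'])
cv2.imwrite("pics/w1.png",get_image('wrist')[:,:,::-1])
print(proj('wrist',np.array([.497,-.128,.2155]),s))
```

```text
1.85 [-3.55984621e-01 -2.24273194e-01  1.85315840e+00 -3.94259661e-04
  1.51370386e+00  9.90411236e-01] [ 0.49546493 -0.12715687  0.31084751] [-0.57559069 -0.66935123  0.21794495] [-0.05794569  0.02123194 -0.01581981]
[315.57662201 249.07608905]
```

View pics/w1.png

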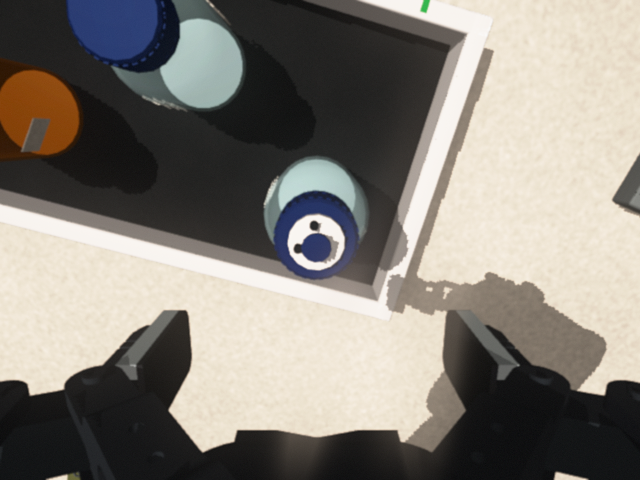

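The wrist view shows the vent button at about (317,247), next to two dark vent marks on the white disc. That agrees with the predicted (315.6,249). I'll enlarge to refine.

Run:
```python
import cv2
a=cv2.imread("pics/w1.png")[170:290,250:390]; cv2.imwrite("pics/w1c.png",cv2.resize(a,None,fx=5,fy=5,interpolation=cv2.INTER_CUBIC))
```

```text
(no output)
```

View pics/w1c.png

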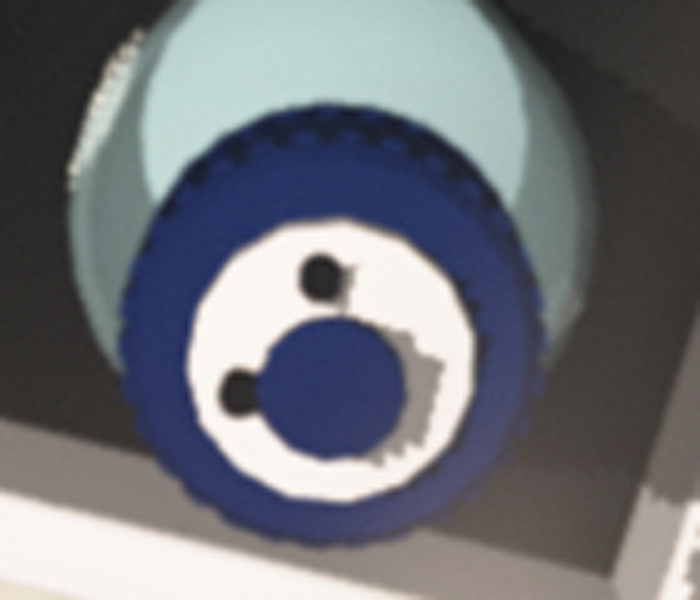

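Run:
```python
from h import *
s=sense()
a=onz('wrist',(316,247.2),.2155,s); b=onz('wrist',(316,241.6),.203,s); print(a,b)
c=R.from_rotvec(s['ee_rot'])
print('to button, tool axes',c.inv().apply(a-s['tool_pos']), c.inv().apply(b-s['tool_pos']));print(c.as_matrix())
```

```text
[ 0.49779843 -0.12892076  0.2155    ] [ 0.498002   -0.12885965  0.203     ]
to button, tool axes [-0.00252099  0.0954291   0.00143181] [-0.00274457  0.1079289   0.00141772]
[[-9.75338842e-01 -9.11544421e-04  2.20710927e-01]
 [-2.20710875e-01 -1.58047874e-04 -9.75339266e-01]
 [ 9.23947960e-04 -9.99999572e-01 -4.70375366e-05]]
```

Call:
send_rows --rows '[[[0,-0.0025,0,0.0015,0,0,0],[0,0,0,0,0,0,0],[0,0,0,0,0,0,0],[0,0,0,0,0,0,0],[0,0,0,0,0,0,0],[0,0,0.03,0,0,0,0],[0,0,0.03,0,0,0,0],[0,0,0.02,0,0,0,0],[0,0,0.005,0,0,0,0],[0,0,0,0,0,0,0]]]'

```text
clock: 2.9
tool_pos: [0.4977, -0.129, 0.2257]
ee_rot: [-0.236, 2.106, -2.104]
wrist_force: [0.1, -0.5, -0.6]
width: 0.0
```

Run:
```python
from h import *
s=sense(); print(s['clock'],s['tool_pos'],s['wrist_force'],s['width'])
cv2.imwrite("pics/w2.png",get_image('wrist')[:,:,::-1])
```

```text
2.9 [ 0.49768646 -0.12901335  0.22571622] [ 0.10718791 -0.50240605 -0.57512983] 4.0011630213235154e-05
```

View pics/w2.png

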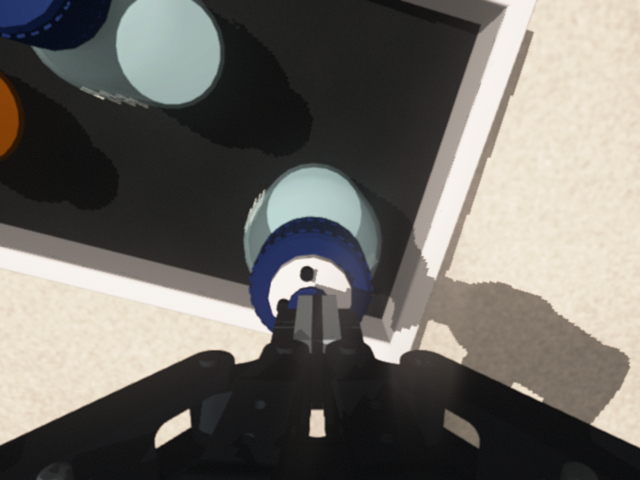

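The shut tips at about (317,300) cover the button, but the disc centre sits near x≈310. I'll check that offset against the projection before pressing.

Run:
```python
from h import *
s=sense()
print([proj('wrist',np.array([.498,-.129,z]),s) for z in (.197,.203,.2155)], proj('wrist',s['tool_pos'],s))
a=cv2.imread("pics/w2.png")[190:350,230:400]; cv2.imwrite("pics/w2c.png",cv2.resize(a,None,fx=4,fy=4,interpolation=cv2.INTER_CUBIC))
```

```text
[array([311.73841295, 291.9681528 ]), array([311.59067362, 297.05677584]), array([311.24992059, 308.79341825])] [311.81353007 320.55151207]
```

View pics/w2c.png

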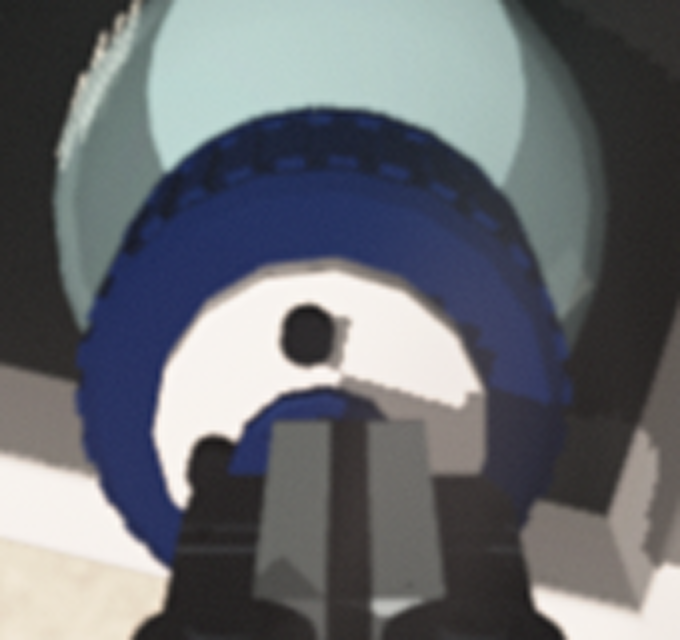

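Run:
```python
from h import *
s=sense(); c=R.from_rotvec(s['ee_rot'])
for x in (.009,.010,.011,.012): print(x,proj('wrist',s['tool_pos']+c.apply([x,0,0]),s))
```

```text
0.009 [311.87992157 342.79539052]
0.01 [311.88717857 345.22678376]
0.011 [311.89441204 347.6502905 ]
0.012 [311.90162207 350.06594904]
```

The pads are centred at x≈317 in every wrist picture, so the hand-eye has about a 2 mm error along tool z. Relative to the fingers, the button is about 2.2 mm toward tool -z, which also fits the scene-camera estimate. I'll correct for this and press in small steps.

Call:
send_rows --rows '[[[0,-0.0005,0,-0.0022,0,0,0],[0,0,0.004,0,0,0,0],[0,0,0.004,0,0,0,0],[0,0,0.002,0,0,0,0],[0,0,0,0,0,0,0]]]'

```text
clock: 3.45
tool_pos: [0.498, -0.1268, 0.2161]
ee_rot: [-0.234, 2.104, -2.104]
wrist_force: [-0.2, -0.3, -0.2]
width: -0.003
```

Call:
send_rows --rows '[[[0,0,0.001,0,0,0,0],[0,0,0.001,0,0,0,0],[0,0,0,0,0,0,0]]]'

```text
clock: 3.75
tool_pos: [0.4982, -0.1269, 0.2147]
ee_rot: [-0.234, 2.104, -2.104]
wrist_force: [-0.0, 0.6, 2.7]
width: 0.002
```

Call:
send_rows --rows '[[[0,0,0.001,0,0,0,0],[0,0,0.001,0,0,0,0],[0,0,0,0,0,0,0]]]'

```text
clock: 4.05
tool_pos: [0.4982, -0.1269, 0.2126]
ee_rot: [-0.234, 2.104, -2.104]
wrist_force: [-1.3, -0.2, 4.2]
width: -0.001
```

Call:
send_rows --rows '[[[0,0,0.001,0,0,0,0],[0,0,0.001,0,0,0,0],[0,0,0,0,0,0,0]]]'

```text
clock: 4.35
tool_pos: [0.4983, -0.1269, 0.2109]
ee_rot: [-0.234, 2.104, -2.104]
wrist_force: [-2.1, 0.7, 5.3]
width: 0.001
```

Call:
send_rows --rows '[[[0,0,0.001,0,0,0,0],[0,0,0.0005,0,0,0,0],[0,0,0,0,0,0,0]]]'

```text
clock: 4.65
tool_pos: [0.4988, -0.1271, 0.2108]
ee_rot: [-0.232, 2.102, -2.104]
wrist_force: [-2.0, 0.8, 10.5]
width: -0.004
```

It has bottomed: the travel stopped at z=0.2108, about 5 mm below contact, and the force jumped to 10.5 N. I'll hold briefly, then rise.

Call:
send_rows --rows '[[[0,0,0,0,0,0,0],[0,0,0,0,0,0,0],[0,0,-0.004,0,0,0,0],[0,0,-0.008,0,0,0,0],[0,0,-0.02,0,0,0,0],[0,0,-0.04,0,0,0,0],[0.085,0,-0.023,0,0,0,0],[0.085,0,0,0,0,0,0],[0.085,0,0,0,0,0,0],[0.085,0,0,0,0,0,0]]]'

```text
clock: 5.65
tool_pos: [0.4973, -0.1266, 0.3015]
ee_rot: [-0.238, 2.107, -2.104]
wrist_force: [0.1, -0.2, -0.8]
width: 0.679
```

Run:
```python
from h import *
s=sense(); print(s['clock'],s['tool_pos'],s['wrist_force'],s['width'])
im=get_image('wrist')[:,:,::-1]; cv2.imwrite("pics/w3.png",im)
cv2.imwrite("pics/w3c.png",cv2.resize(im[170:290,250:390],None,fx=5,fy=5,interpolation=cv2.INTER_CUBIC))
c=R.from_rotvec(s['ee_rot']);print(c.as_matrix())
print(proj('wrist',np.array([.4975,-.1268,.2155]),s))
```

```text
5.65 [ 0.49728935 -0.12655303  0.30152766] [ 0.14581196 -0.19745351 -0.75225326] 0.6787995899394853
[[-0.9755158  -0.00325641  0.21990524]
 [-0.21991012  0.00122156 -0.97551937]
 [ 0.00290806 -0.99999395 -0.00190777]]
[314.24688287 255.11754799]
```

View pics/w3.png

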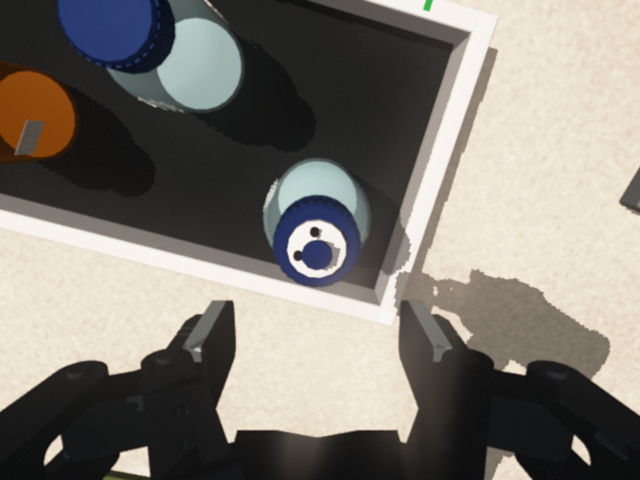

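View pics/w3c.png

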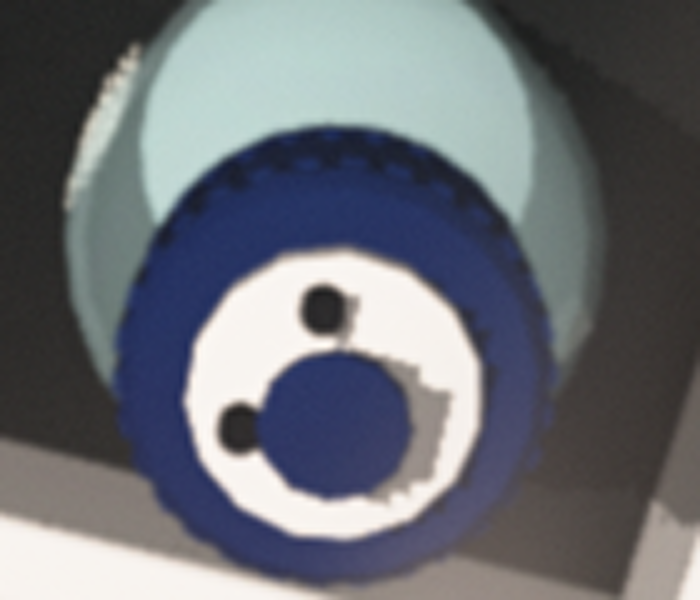

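The button is back up, at (317.2,254.8). The jaws are centred on it at 317, so I'll descend open around the skirt.

Call:
send_rows --rows '[[[0.085,0,0,0,0,0,0],[0.085,0,0,0,0,0,0],[0.085,0,0.03,0,0,0,0],[0.085,0,0.03,0,0,0,0],[0.085,0,0.03,0,0,0,0],[0.085,0,0.03,0,0,0,0],[0.085,0,0.0195,0,0,0,0],[0.085,0,0,0,0,0,0],[0.085,0,0,0,0,0,0]]]'

```text
clock: 6.6
tool_pos: [0.4981, -0.1268, 0.1644]
ee_rot: [-0.235, 2.104, -2.104]
wrist_force: [0.0, 0.1, 1.0]
width: 0.993
```

Run:
```python
from h import *
s=sense(); print(s['clock'],s['tool_pos'],s['wrist_force'],s['moment'],s['width'])
print(R.from_rotvec(s['ee_rot']).as_matrix())
im=get_image('wrist')[:,:,::-1]; cv2.imwrite("pics/w4.png",im)
im=get_image('scene')[:,:,::-1]; cv2.imwrite("pics/s4.png",cv2.resize(im[150:300,220:400],None,fx=4,fy=4,interpolation=cv2.INTER_CUBIC))
```

```text
6.6 [ 0.49809281 -0.12681957  0.16444335] [0.04133537 0.1306034  0.98575202] [-0.00786513 -0.08979647  0.07557687] 0.9928841257940858
[[-9.75489109e-01 -4.00228749e-04  2.20047356e-01]
 [-2.20047436e-01  1.69220423e-04 -9.75489158e-01]
 [ 3.53182299e-04 -9.99999906e-01 -2.53141990e-04]]
```

View pics/w4.png

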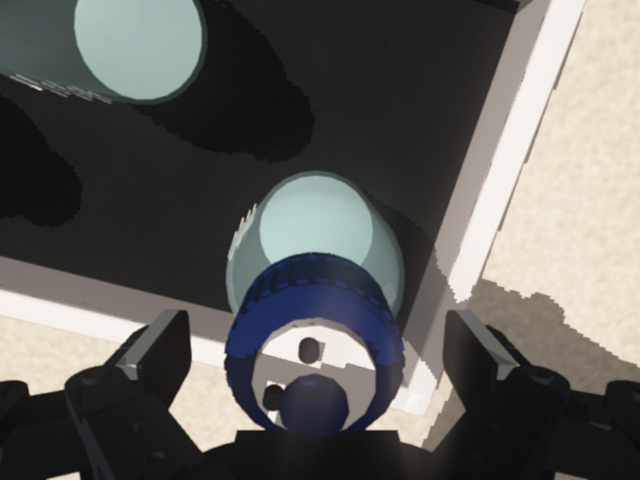

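View pics/s4.png

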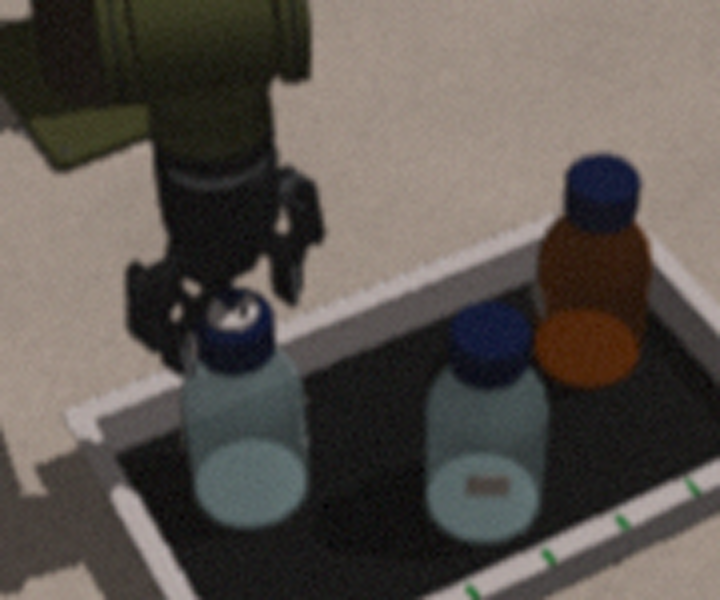

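The skirt is centred between the jaws (cap at column ≈315, jaws at 317). I'll nudge over, go 2 mm lower and close.

Call:
send_rows --rows '[[[0.085,0,0.002,-0.0006,0,0,0],[0.05,0,0,0,0,0,0],[0.05,0,0,0,0,0,0],[0.05,0,0,0,0,0,0],[0.05,0,0,0,0,0,0],[0.05,0,0,0,0,0,0]]]'

```text
clock: 7.3
tool_pos: [0.4983, -0.1262, 0.1632]
ee_rot: [-0.233, 2.104, -2.104]
wrist_force: [-2.0, 1.2, 5.5]
width: 0.628
```

Run:
```python
from h import *
s=sense(); print(s['clock'],s['tool_pos'],s['wrist_force'],s['moment'],s['width']*85)
im=get_image('wrist')[:,:,::-1]; cv2.imwrite("pics/w5.png",im)
```

```text
7.3 [ 0.49827783 -0.12621024  0.163206  ] [-1.99330071  1.24596188  5.50479889] [ 0.29424404  0.28691001 -0.06731331] 53.34356269616469
```

View pics/w5.png

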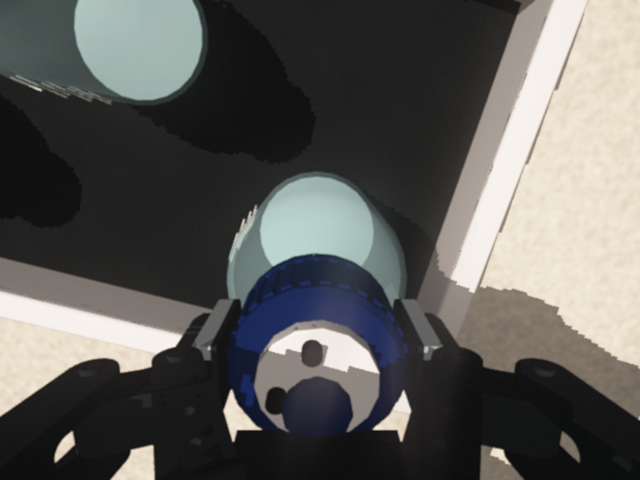

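Gripped: the opening is 53.3 mm on the 54 mm skirt. Next I'll lean down in steps.

Call:
send_rows --rows '[[[0.05,0,0.001,0,0,0,0],[0.05,0,0.001,0,0,0,0],[0.05,0,0.001,0,0,0,0],[0.05,0,0,0,0,0,0]]]'

```text
clock: 7.75
tool_pos: [0.4991, -0.1265, 0.1626]
ee_rot: [-0.231, 2.102, -2.104]
wrist_force: [-3.7, 3.0, 15.0]
width: 0.625
```

Call:
send_rows --rows '[[[0.05,0.0006,0.0007,-0.0008,0,0,0],[0.05,0,0.0005,0,0,0,0],[0.05,0,0,0,0,0,0]]]'

```text
clock: 8.05
tool_pos: [0.4987, -0.1262, 0.162]
ee_rot: [-0.23, 2.1, -2.105]
wrist_force: [-4.5, 2.5, 15.5]
width: 0.626
```

Run:
```python
from h import *
s=sense(); print(s['clock'],s['tool_pos'],s['wrist_force'],s['moment'],s['width']*85)
print(R.from_rotvec(s['ee_rot']).as_matrix()[:,1])
```

```text
8.05 [ 0.49869329 -0.12619376  0.16201677] [-4.4541314   2.49668356 15.45954379] [ 0.36025754  0.80373485 -0.03709092] 53.20725899342776
[ 0.00378872 -0.0016325  -0.99999149]
```

Call:
send_rows --rows '[[[0.05,0.001,0.0005,-0.0005,0,0,0],[0.05,0,0.0005,0,0,0,0],[0.05,0,0,0,0,0,0]]]'

```text
clock: 8.35
tool_pos: [0.4983, -0.1261, 0.1617]
ee_rot: [-0.228, 2.099, -2.105]
wrist_force: [-3.4, 2.6, 17.5]
width: 0.622
```

Run:
```python
from h import *
s=sense(); print(s['clock'],s['tool_pos'],s['wrist_force'],s['moment'],s['width']*85)
print(R.from_rotvec(s['ee_rot']).as_matrix()[:,1])
```

```text
8.35 [ 0.49831254 -0.12607709  0.16165356] [-3.37146446  2.55626736 17.51005226] [ 0.41320118  0.65166296 -0.01338645] 52.91006557919799
[ 0.00574954 -0.00203227 -0.99998141]
```

It's leaning with 17.5 N. I'll start the anticlockwise turn (negative about tool y, which points down) with a small trial.

Call:
send_rows --rows '[[[0.05,0,0,0,0,-3,0],[0.05,0,0,0,0,-3,0],[0.05,0,0,0,0,-3,0],[0.05,0,0,0,0,-3,0],[0.05,0,0,0,0,0,0]]]'

```text
clock: 8.85
tool_pos: [0.499, -0.1263, 0.1619]
ee_rot: [-0.427, 1.976, -1.984]
wrist_force: [-0.8, 2.0, 16.2]
width: 0.628
```

Run:
```python
from h import *
s=sense(); print(s['clock'],s['joints'],s['tool_pos'],s['wrist_force'],s['moment'],s['width']*85)
m=R.from_rotvec(s['ee_rot']).as_matrix();print(m[:,1],np.degrees(np.arctan2(m[1,2],m[0,2])))
im=get_image('wrist')[:,:,::-1]; cv2.imwrite("pics/w6.png",im)
im=get_image('scene')[:,:,::-1]; cv2.imwrite("pics/s6.png",cv2.resize(im[150:300,220:400],None,fx=4,fy=4,interpolation=cv2.INTER_CUBIC))
```

```text
8.85 [-3.52323497e-01 -1.29452887e-01  2.02252440e+00  3.68693827e-04
  1.24042469e+00  7.86321136e-01] [ 0.49901922 -0.126261    0.16192217] [-0.83392966  1.99096636 16.16835199] [0.24111231 0.28511651 0.04850956] 53.35072909246629
[ 0.00771939 -0.00246656 -0.99996716] -65.24724072001285
```

View pics/w6.png

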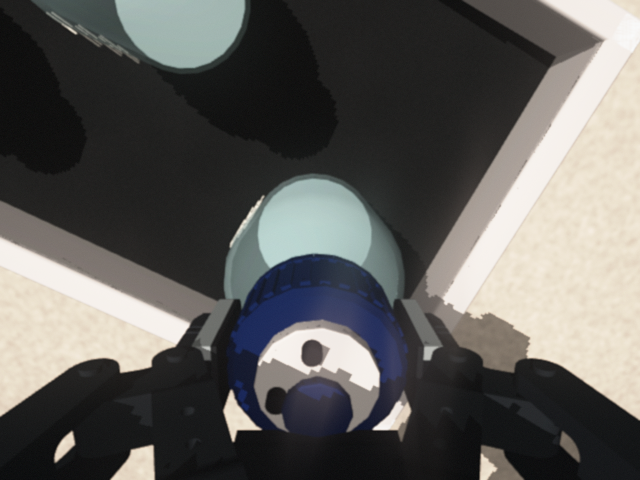

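The cap marks keep their place relative to the jaws. The label at (248,222) moved clockwise with the tray, so the cap turns and the bottle stays. Continuing.

Call:
send_rows --rows '[[[0.05,0,0,0,0,-5,0],[0.05,0,0,0,0,-5,0],[0.05,0,0,0,0,-5,0],[0.05,0,0,0,0,-5,0],[0.05,0,0,0,0,0,0]]]'

```text
clock: 9.45
tool_pos: [0.4992, -0.1257, 0.1619]
ee_rot: [-0.719, 1.756, -1.764]
wrist_force: [-0.6, 4.2, 15.4]
width: 0.625
```

Run:
```python
from h import *
s=sense(); print(s['clock'],s['joints'],s['tool_pos'],s['wrist_force'],s['moment'],s['width']*85)
m=R.from_rotvec(s['ee_rot']).as_matrix();print(m[:,1],np.degrees(np.arctan2(m[1,2],m[0,2])))
im=get_image('wrist')[:,:,::-1]; cv2.imwrite("pics/w7.png",im)
```

```text
9.45 [-3.51902121e-01 -1.29484424e-01  2.02250863e+00  1.63474648e-03
  1.24048421e+00  4.36596766e-01] [ 0.49918017 -0.12573881  0.16194749] [-0.59138972  4.23231645 15.35611094] [0.59436214 0.21654464 0.10462527] 53.12810357600488
[ 0.00812213 -0.001335   -0.99996612] -45.20860076940878
```

View pics/w7.png

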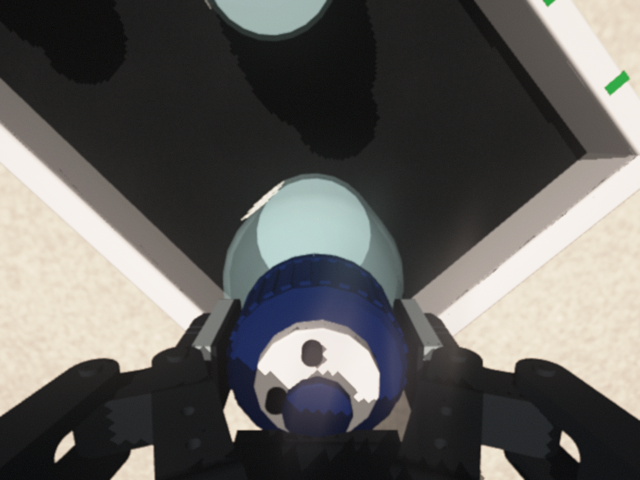

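Call:
send_rows --rows '[[[0.05,-0.0004,0.0006,-0.0004,0,-5,0],[0.05,0,0,0,0,-5,0],[0.05,0,0,0,0,-5,0],[0.05,0,0,0,0,-5,0],[0.05,0,0,0,0,-5,0],[0.05,0,0,0,0,0,0]]]'

```text
clock: 10.1
tool_pos: [0.4989, -0.125, 0.1615]
ee_rot: [-1.016, 1.458, -1.467]
wrist_force: [-1.7, 4.5, 17.6]
width: 0.625
```

Run:
```python
from h import *
s=sense(); print(s['clock'],s['joints'],s['tool_pos'],s['wrist_force'],s['moment'],s['width']*85)
m=R.from_rotvec(s['ee_rot']).as_matrix();print(m[:,1],np.degrees(np.arctan2(m[1,2],m[0,2])))
im=get_image('wrist')[:,:,::-1]; cv2.imwrite("pics/w8.png",im)
```

```text
10.1 [-3.50710288e-01 -1.29455564e-01  2.02327713e+00  1.72236423e-03
  1.24077597e+00  1.31327497e-03] [ 0.49889225 -0.1249594   0.16149403] [-1.69989859  4.47931    17.64838966] [0.71265454 0.52136548 0.09195965] 53.11813056744301
[ 7.12949204e-03 -8.73177478e-04 -9.99974204e-01] -20.201446783588263
```

View pics/w8.png

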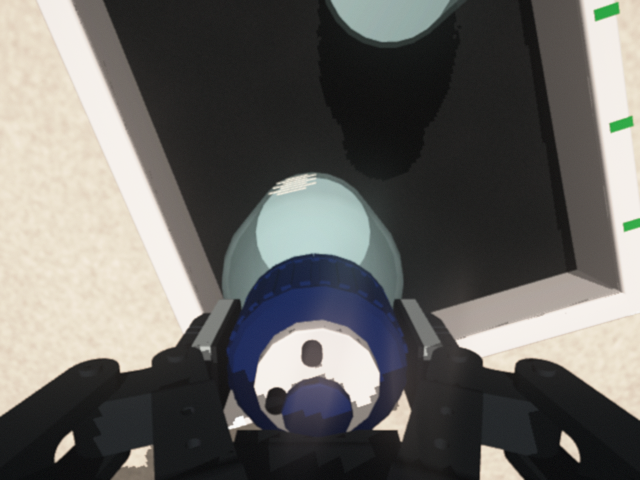

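Call:
send_rows --rows '[[[0.05,-0.0007,0,-0.0003,0,-5,0],[0.05,0,0,0,0,-5,0],[0.05,0,0,0,0,-5,0],[0.05,0,0,0,0,-4,0],[0.05,0,0,0,0,0,0],[0.05,0,0,0,0,0,0]]]'

```text
clock: 10.75
tool_pos: [0.4982, -0.1244, 0.1613]
ee_rot: [-1.196, 1.221, -1.229]
wrist_force: [-3.4, 4.0, 19.7]
width: 0.626
```

Run:
```python
from h import *
s=sense(); print(s['clock'],s['joints'],s['tool_pos'],s['wrist_force'],s['moment'],s['width']*85)
m=R.from_rotvec(s['ee_rot']).as_matrix();print(m[:,1],np.degrees(np.arctan2(m[1,2],m[0,2])))
im=get_image('wrist')[:,:,::-1]; cv2.imwrite("pics/w9.png",im)
```

```text
10.75 [-3.49540946e-01 -1.30122220e-01  2.02417960e+00  6.11766205e-04
  1.24192138e+00 -3.27705940e-01] [ 0.4982483  -0.1243961   0.16131836] [-3.36252219  4.00376692 19.74118227] [0.53165991 0.8135335  0.10563237] 53.20993676982388
[ 0.00547273 -0.00137861 -0.99998407] -1.2620832705161245
```

View pics/w9.png

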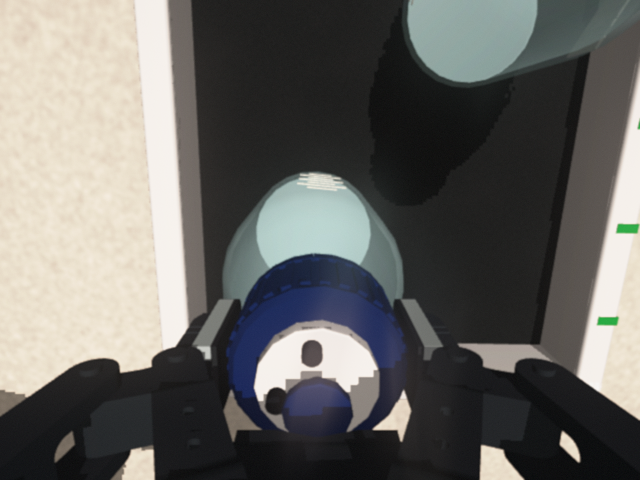

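The tool and cap have turned 76° (from -77.3° to -1.3°), with the cap marks unchanged in the jaws. The label shows the bottle kept still. Now I'll ease the lean off slowly and watch the force for any thread still holding.

Call:
send_rows --rows '[[[0.05,0,-0.001,0,0,0,0],[0.05,0,-0.001,0,0,0,0],[0.05,0,-0.001,0,0,0,0],[0.05,0,-0.001,0,0,0,0],[0.05,0,0,0,0,0,0]]]'

```text
clock: 11.3
tool_pos: [0.498, -0.1243, 0.1633]
ee_rot: [-1.195, 1.221, -1.229]
wrist_force: [-0.1, 1.3, 10.1]
width: 0.624
```

Call:
send_rows --rows '[[[0.05,0,-0.001,0,0,0,0],[0.05,0,-0.001,0,0,0,0],[0.05,0,0,0,0,0,0]]]'

```text
clock: 11.6
tool_pos: [0.4977, -0.1243, 0.1644]
ee_rot: [-1.196, 1.222, -1.229]
wrist_force: [1.7, 1.0, 6.3]
width: 0.626
```

Call:
send_rows --rows '[[[0.05,0,-0.001,0,0,0,0],[0.05,0,-0.001,0,0,0,0],[0.05,0,0,0,0,0,0]]]'

```text
clock: 11.9
tool_pos: [0.496, -0.1241, 0.1644]
ee_rot: [-1.199, 1.226, -1.226]
wrist_force: [0.8, 0.2, 2.1]
width: 0.63
```

Call:
send_rows --rows '[[[0.05,0,-0.001,0,0,0,0],[0.05,0,-0.001,0,0,0,0],[0.05,0,0,0,0,0,0]]]'

```text
clock: 12.2
tool_pos: [0.4957, -0.1239, 0.1659]
ee_rot: [-1.199, 1.227, -1.225]
wrist_force: [-0.3, -0.5, -1.5]
width: 0.626
```

Call:
send_rows --rows '[[[0.05,0,-0.001,0,0,0,0],[0.05,0,0,0,0,0,0]]]'

```text
clock: 12.4
tool_pos: [0.496, -0.124, 0.1674]
ee_rot: [-1.199, 1.226, -1.226]
wrist_force: [0.6, -1.2, -1.3]
width: 0.627
```

Run:
```python
from h import *
s=sense(); print(s['clock'],s['tool_pos'],s['wrist_force'],s['moment'],s['width']*85)
m=R.from_rotvec(s['ee_rot']).as_matrix();print(m[:,1],np.degrees(np.arctan2(m[1,2],m[0,2])))
im=get_image('wrist')[:,:,::-1]; cv2.imwrite("pics/w10.png",im)
im=get_image('scene')[:,:,::-1]; cv2.imwrite("pics/s10.png",cv2.resize(im[180:300,230:390],None,fx=5,fy=5,interpolation=cv2.INTER_CUBIC))
```

```text
12.4 [ 0.49596689 -0.12400327  0.16743273] [ 0.55175904 -1.22997402 -1.31031098] [-0.11922528 -0.0556766  -0.02549314] 53.33281598925533
[-2.48872651e-04  1.46846805e-05 -9.99999969e-01] -1.2918622294993727
```

View pics/w10.png

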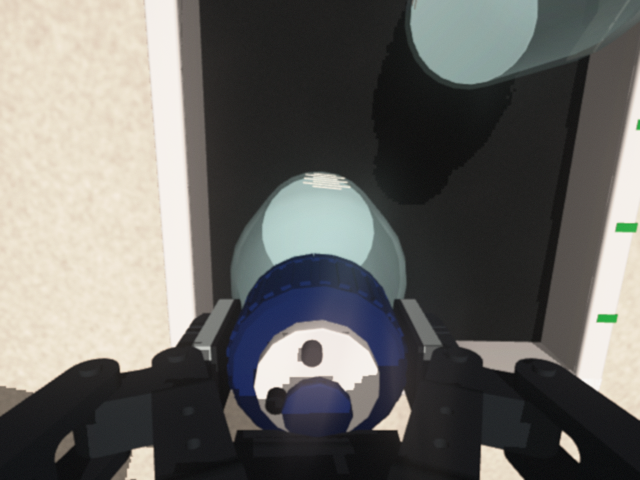

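View pics/s10.png

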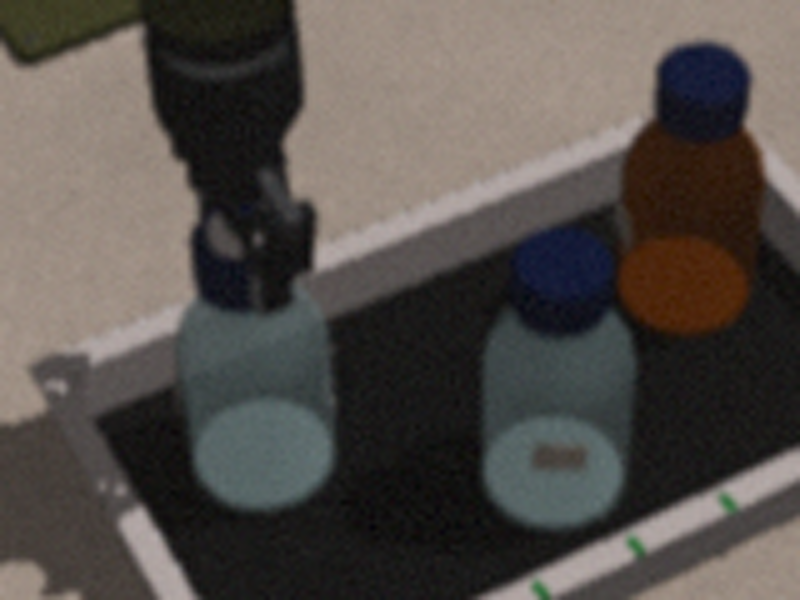

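The bottle sits as before in the scene view, with its base ellipse at (262,455) in the crop. Fz is about -1.3 N, so the threads are free and the bottle is not hanging. Next I'll lift straight.

Call:
send_rows --rows '[[[0.05,0,-0.002,0,0,0,0],[0.05,0,-0.002,0,0,0,0],[0.05,0,-0.002,0,0,0,0],[0.05,0,0,0,0,0,0]]]'

```text
clock: 12.9
tool_pos: [0.4963, -0.124, 0.1741]
ee_rot: [-1.198, 1.225, -1.226]
wrist_force: [0.5, -0.7, -1.2]
width: 0.627
```

Run:
```python
from h import *
s=sense(); print(s['clock'],s['tool_pos'],s['wrist_force'],s['moment'],s['width']*85)
im=get_image('scene')[:,:,::-1]; cv2.imwrite("pics/s11.png",cv2.resize(im[180:300,230:390],None,fx=5,fy=5,interpolation=cv2.INTER_CUBIC))
```

```text
12.9 [ 0.49629278 -0.12404594  0.1741063 ] [ 0.5220971  -0.67157468 -1.17191749] [-0.00973574 -0.0283337  -0.02407006] 53.295697283551476
```

View pics/s11.png

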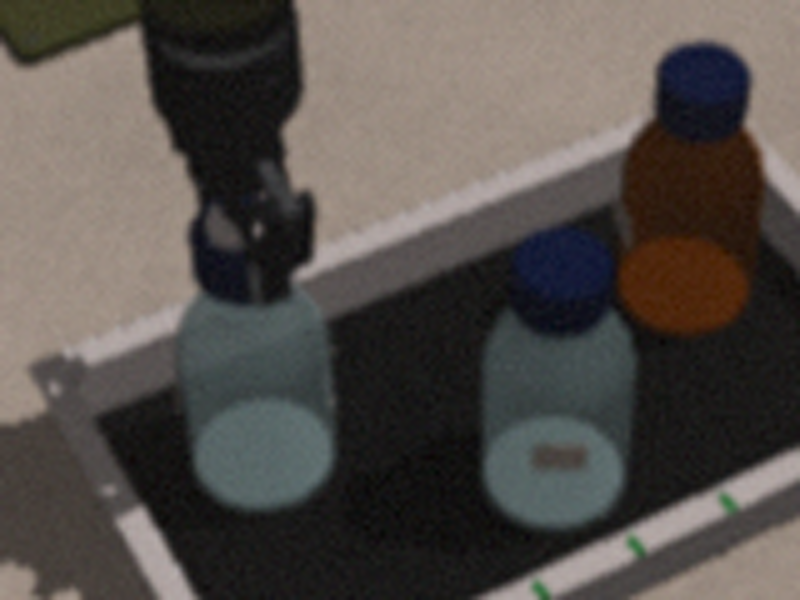

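The base hasn't moved and the force is small, so I'll continue to about 21 mm clear.

Call:
send_rows --rows '[[[0.05,0,-0.004,0,0,0,0],[0.05,0,-0.004,0,0,0,0],[0.05,0,-0.004,0,0,0,0],[0.05,0,-0.005,0,0,0,0],[0.05,0,-0.005,0,0,0,0],[0.05,0,-0.005,0,0,0,0],[0.05,0,-0.004,0,0,0,0],[0.05,0,0,0,0,0,0],[0.05,0,0,0,0,0,0]]]'

```text
clock: 13.85
tool_pos: [0.4961, -0.124, 0.2046]
ee_rot: [-1.198, 1.226, -1.226]
wrist_force: [0.2, -1.0, -1.3]
width: 0.628
```

Run:
```python
from h import *
s=sense(); print(s['clock'],s['tool_pos'],s['wrist_force'],s['moment'],s['width']*85)
m=R.from_rotvec(s['ee_rot']).as_matrix();print(m)
im=get_image('wrist')[:,:,::-1]; cv2.imwrite("pics/w12.png",im)
im=get_image('scene')[:,:,::-1]; cv2.imwrite("pics/sf12.png",im); cv2.imwrite("pics/s12.png",cv2.resize(im[180:300,230:390],None,fx=5,fy=5,interpolation=cv2.INTER_CUBIC))
cv2.imwrite("pics/t12.png",get_image('top')[:,:,::-1])
for z in (.01,.186,.206): print(z,proj('scene',np.array([.496,-.1266,z])),proj('wrist',np.array([.496,-.1266,z]),s))
```

```text
13.85 [ 0.49607148 -0.12400788  0.20459847] [ 0.22032152 -1.04666429 -1.25156954] [0.08009155 0.01099645 0.0593677 ] 53.38285795040333
[[-2.25995157e-02  1.30574392e-04  9.99744590e-01]
 [-9.99744598e-01 -3.90158237e-05 -2.25995108e-02]
 [ 3.60549413e-05 -9.99999991e-01  1.31422782e-04]]
0.01 [282.11391273 270.98702579] [314.67587937 218.48936221]
0.186 [277.64830597 230.40904513] [313.05045624 301.19178297]
0.206 [277.079393   225.23945885] [312.63926507 322.11341534]
```

View pics/w12.png

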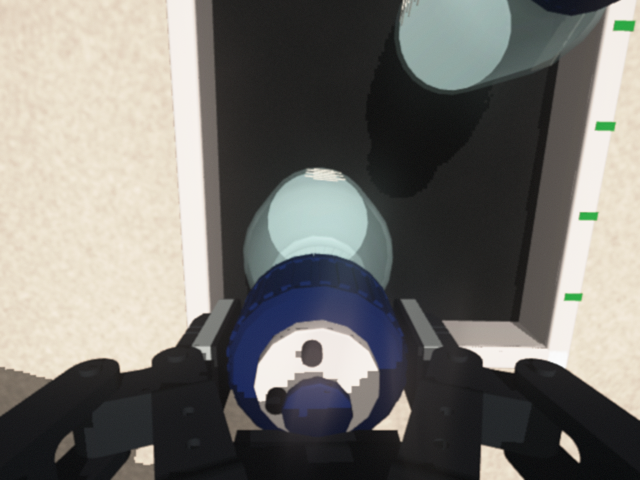

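View pics/s12.png

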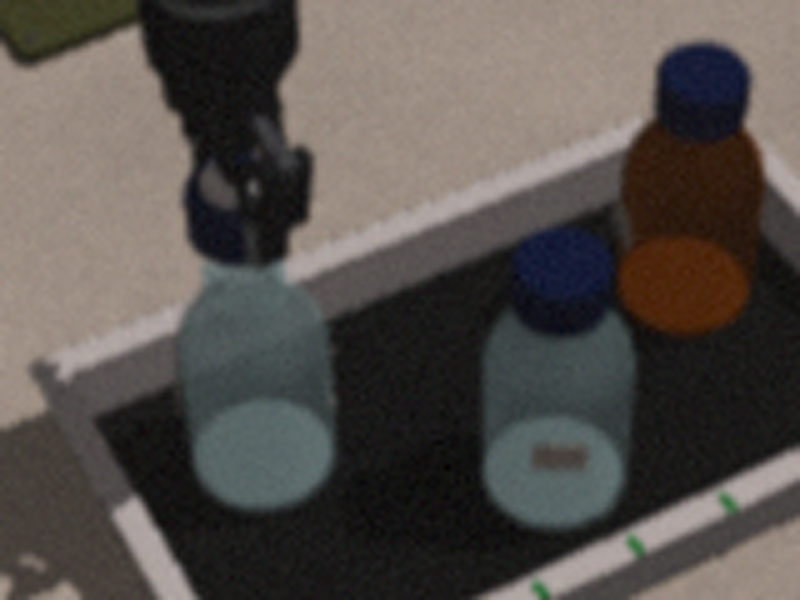

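View pics/t12.png

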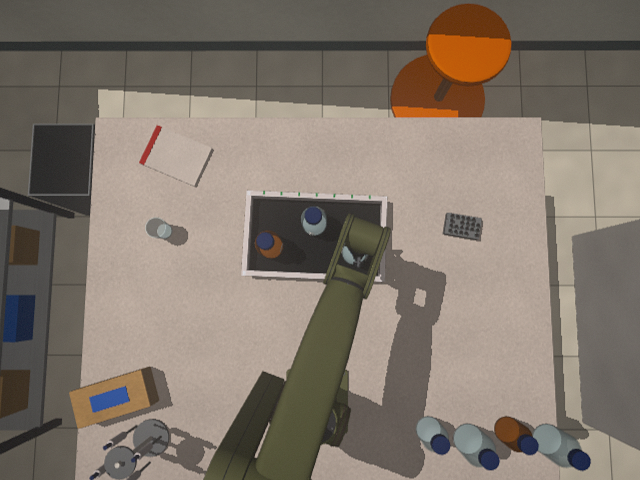

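Run:
```python
from h import *
s=sense(); z0=s['tool_pos'][2]; c=R.from_rotvec(s['ee_rot'])
# cap raised 0.0414: disc top .203+.0414 ; disc centre approx (317,378)
for uv,z in [((317,378),.2444),((317,408),.2569)]:
    p=onz('wrist',uv,z,s); print(p,c.inv().apply(p-s['tool_pos']))
# bottle base inner disc / label from wrist: underside circle centre (318,219)
print(onz('wrist',(318,219),.012,s), onz('scene',(230+263/5,180+455/5),.012))
im=cv2.imread("pics/w12.png"); cv2.imwrite("pics/w12c.png",cv2.resize(im[150:450,220:420],None,fx=2.6,fy=2,interpolation=cv2.INTER_CUBIC))
```

```text
[ 0.49738662 -0.1251496   0.2444    ] [ 0.00118641 -0.04025342  0.00152282]
[ 0.49736571 -0.12566082  0.2569    ] [ 0.0016947  -0.05275354  0.00150576]
[ 0.49834179 -0.12644787  0.012     ] [ 0.49822362 -0.12603011  0.012     ]
```

View pics/w12c.png

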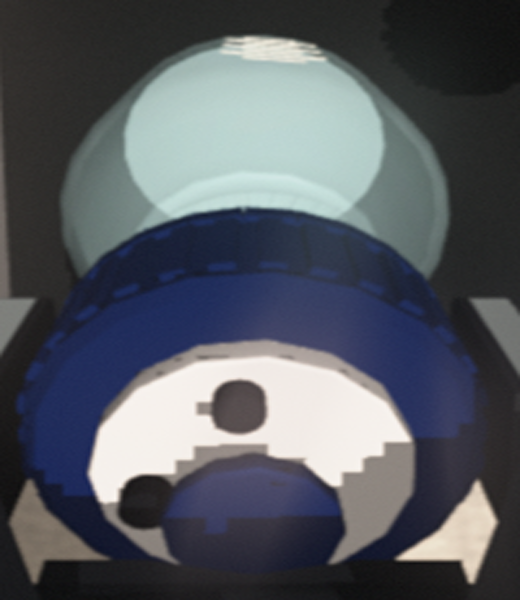

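Cap and bottle axes agree within about 1 mm from the same camera, the clearance is about 20 mm, the tool is vertical and the force is just the cap's weight. Handing in.

```bash
python3 -c "
from plant import *
print(finish_job())"
```

```text
the job is handed in; nothing more can be done
None
```

The bottle is open and I've handed the job in at about 14 s. The cap is held level in the gripper, about 20 mm above the mouth.

- **Vent:** I pressed the button about 5 mm, until it bottomed and the force jumped to 10.5 N. After I released it, the wrist picture showed it back up.
- **Unscrewing:** I turned the cap 76° anticlockwise while leaning on it with 15–20 N. The label and the base showed the bottle neither turned, shifted nor lifted. The marks on the cap stayed put in the jaws, so it did not slip.
- **Lift:** I eased the lean off, then lifted straight up. The pull stayed near 1.3 N, so the threads had let go.
- **Last checks:** The tool is vertical, and the cap and bottle axes agree within about 1.5 mm. In the last pictures the other bottles, the beaker and the vial rack stand where they were.

Two readings disagreed or drifted:
- **Hand-eye calibration:** It was about 2 mm off along the jaw direction, so I corrected it by where the fingers appear in the picture.
- **Sideways drift:** Under the lean, the tool was pushed sideways with up to about 5 N and drifted 1–3 mm. It sprang back when I released the lean.

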